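# Show the edge of a steel blank

### The arm

A 6-joint arm with a two-finger parallel gripper is mounted at the origin on the work surface. World frame = base frame: x ahead of the robot, y to its left, z up, the work surface at z = 0. Lengths are in mm, angles in rad, forces in N, time in s.
With the tool pointing down it reaches from about 275 to 825 mm from the base axis. Payload 5.2 kg.
Tool frame: the origin (TCP) lies at the very end of the fingers, on their centre line; the grasp point (between the pads) lies 19 mm behind it; z points along the fingers, y is the line along which they close (so a half turn about z gives the same grasp; the last joint's range is limited). The gripper opens to 93 mm and grips with 3 to 60 N. Pads are 15 mm wide; open, the fingers measure 128 mm over their backs; the gripper's body (75 mm by 188 mm) begins 65 mm behind the grasp point.
Start: joints at [1.023, 0.259, 1.535, -0, 1.348, -0.203], TCP at [185.883, 517.641, 218.653] pointing down, gripper open.
Joint ranges: [-3.14, 3.14], [-0.91, 2.08], [0.19, 2.58], [-1.22, 4.36], [0.22, 2.71], [-3.12, 3.12]. Speed limits (rad/s): [2.57, 2.57, 3.14, 3.14, 3.14, 3.14].

### API

Orientations are given as [roll, pitch, yaw] about the fixed x, y, z axes, in that order (R = Rz(yaw) Ry(pitch) Rx(roll)).
In Python, from bench import robot gives the robot as it stands. The module is installed in compiled form; this text tells all that it offers. Calls block until the motion is done:
- robot.move_ptp(position, orientation): joint-space move of the TCP to a pose.
- robot.move_linear(position, ori=None, speed=150, f_stop=None): straight line of the TCP; ori=None keeps the orientation; speed is the mean speed in mm/s. With f_stop (N) it stops when the force on the tool has changed by that much, and returns True; else False.
- robot.move_j(angles): joint-space move.
- robot.move_gripper(opening): opening from 0.0 (shut) to 1.0 (fully open); the grip force is fixed at half the most; returns when the fingers have stopped.
- robot.sleep(seconds).
- robot.inverse_kinematics(position, orientation): joint angles nearest the present ones, or None.
- robot.get_image(name): name is "scene" or "side" or "wrist"; returns a dict with "img" (420x560x3 uint8, blue, green, red), "fovy" (degrees; the focal length in pixels is half the picture's height over the tangent of half this angle, whatever the lens; pixels are square), "cx", "cy" (the principal point, pixels), "eye" and "orientation" of the camera in the world. Camera axes: x right, y down, z forward; pixel columns grow to the right and rows downward; lengths in mm; the calibration is good to about 2 mm. The wrist camera is an equidistant fisheye: a pixel r from the principal point sees the ray r / f radians off the axis. A picture is of the moment at which its call begins. There is no depth.
A pose or a line that the arm cannot do raises robot.MotionError and nothing moves.
- robot.hand_in(): hands the job in; it is judged then, once.
Readings, each from a call of its own:
- robot.current_t(): time.
- robot.current_qpos(): joint angles.
- robot.current_joint_vel(): joint speeds.
- robot.current_joint_efforts(): joint torques, N m.
- robot.current_tcp_pos(): TCP position.
- robot.current_eef_rot(): TCP orientation.
- robot.current_contact_force(): force on the tool from outside, world axes, zero at the start.
- robot.current_ft_torque(): the same for the moment, N m.
- robot.current_gripper_width(): opening from 0.0 (shut) to 1.0 (fully open).
- robot.current_finger_force(): force on a finger pad.
Only numpy, scipy, OpenCV 4.12 (cv2) and the standard library are available. Lean on these libraries where they do the work, as an engineer would, in place of code of your own. Each camera call takes 0.05 s, during which the arm holds its last target. There are 200 camera calls.

### The job

Push the steel plate blank along the wooden ledge towards the round magnifier, until about a third of its length sticks out past that end of the ledge and its long side lies flush against the back rail. Only push it with the fingers: keep it lying on the ledge all the while and never lift or tip it. Leave the other loose things where they are.

Things in the scene. Friction and masses are not known exactly. Their poses are not given: they have to be found in the camera images.
- ledge: Fixed raised wooden ledge on the bench: a board 120 mm deep (x) and 300 mm long (y), its top 60 mm above the bench, open at both ends (y = -150 and +150 mm). Along its far edge (+x) runs a low wooden back rail, 8 mm wide and 8 mm high above the board, its inner face at x = +52 mm. Origin: on the bench under the middle of the board; x points from the front edge to the rail, y along the ledge, z up. Turned by at most 0.25 rad from the robot's axes.
- blank: Loose plain steel plate, 60 mm wide (x), 120 mm long (y), 5 mm thick, about 0.28 kg, lying flat on the ledge's board, askew and clear of the rail at first. Origin: centre of its underside; y along its length, at most 0.3 rad from the ledge's y at first. It slides with dry friction and tips off if half of it hangs out.
- magnifier: Fixed stand magnifier beyond one end of the ledge (which end varies): upright round lens, 86 mm over its black rim, centre 122 mm up, on a thin steel post and a dark round foot of 84 mm diameter. Total height 165 mm. Origin: centre of the foot, on the bench, about 150 mm beyond the ledge's end.
- lamp: Fixed small lamp beyond the other end of the ledge: aluminium cone shade on a bent black stem and a round foot of 100 mm diameter, 190 mm high. Origin: centre of the foot, on the bench, about 150 mm beyond the ledge's end.
- weight: Loose brass weight with a knob, 22 mm diameter, 30 mm high, standing on one front corner of the ledge. Origin: centre of its underside. Leave alone.
- pot: Loose small glass pot with black cap, 22 mm diameter, 32 mm high, standing on the other front corner of the ledge. Origin: centre of its underside. Leave alone.
- square: Loose square copper blank, 50 x 50 x 5 mm, lying on the bench in front of the ledge. Origin: centre of its underside. Leave alone.
- graver_grip (a point): Middle of the wooden handle of a loose slim graver lying on the bench in front of the ledge. Leave alone.
- hammer_grip (a point): Middle of the handle of a loose small hammer lying on the bench behind the ledge. Leave alone.
- bottle: Loose white bottle, 56 mm diameter, 100 mm high, standing on the bench behind the ledge. Origin: centre of its underside. Leave alone.
There are look-alikes about, which are no part of the job. Leave any orange or purple look-alike of the magnifier alone. Of the things that look like the blank, the smallest one is meant.

How it is judged:
By the outcome, as a careful person would: the job done as asked, in the order asked, and still so for the second after the job is handed in, with the robot touching nothing.
It also fails if it takes over 54 s, if anything falls off the work surface, if the arm or the gripper's body presses on something with over 40 N, if the wrist force passes 120 N, or if a joint passes its speed limit or range.

## Working session

There is one attempt and no reset: what is moved stays moved. The work goes in short steps, each a Python script; the robot and the scene stay as the last script left them, time stands still between calls to the robot, and variables do not carry over. Pictures are saved under pics/ and viewed, at most 10 in all, crops included, and the job is handed in when it is done.

```bash
mkdir -p pics; cat > h.py <<'E'
import numpy as np, cv2
from scipy.spatial.transform import Rotation as R
from bench import robot
def snap(name,fn):
    d=robot.get_image(name); cv2.imwrite('pics/'+fn+'.png',d['img']); return d
def rot(o):
    o=np.array(o,float)
    return o if o.shape==(3,3) else R.from_euler('xyz',o).as_matrix()
def ray(d,u,v):
    f=d['img'].shape[0]/2/np.tan(np.radians(d['fovy'])/2)
    x,y=u-d['cx'],v-d['cy']
    if d.get('fish'):
        r=np.hypot(x,y)+1e-9; a=r/f; c=np.array([np.sin(a)*x/r,np.sin(a)*y/r,np.cos(a)])
    else: c=np.array([x/f,y/f,1])
    return rot(d['orientation'])@c
def onz(d,u,v,z):
    r=ray(d,u,v); e=np.array(d['eye']); return e+r*(z-e[2])/r[2]
E
python3 - <<'E'
from h import *
import pickle
for n in ['scene','side','wrist']:
    d=snap(n,n+'0'); d['fish']=n=='wrist'; pickle.dump(d,open(n+'0.pkl','wb'))
    print(n,d['fovy'],d['cx'],d['cy'],d['eye'],d['orientation'])
print(robot.current_t(),robot.current_eef_rot())
E
```

```text
scene 53.303297750505195 281.21314383760347 215.57558098328957 [1232.72902881   30.40536217  664.80155436] [-2.2516447  -0.00574273  1.63378403]
side 56.20395916404045 282.496679146561 207.66404174702453 [344.63385281 623.00227251 763.76601805] [-2.39697015 -0.01997745 -2.86742566]
wrist 65.70646984690485 277.2957173488546 216.56085856371465 [106.37190426 545.9182734  383.2896807 ] [2.83790660e+00 3.73668889e-04 1.22651256e+00]
0.15 [-3.14022058e+00 -2.93631050e-04  2.79675229e+00]
```

View pics/scene0.png

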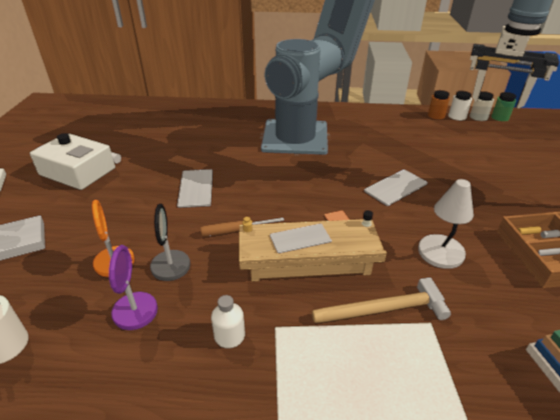

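View pics/side0.png

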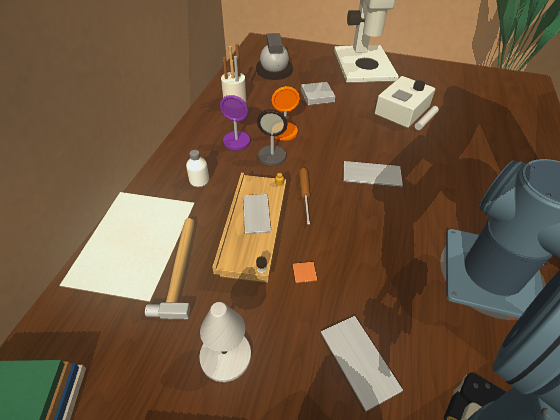

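The black magnifier stands at scene (170,265), beyond the ledge's −y end. The grey blank lies on the ledge at scene (300,238) and side (257,213). The weight is at the magnifier-end front corner and the pot at the lamp-end front corner. The bigger plates on the bench are look-alikes. Next I measure the ledge and blank.

```bash
cat > meas.py <<'E'
from h import *
import pickle
def blank(d,roi,fn=None):
    x0,y0,x1,y1=roi; im=d['img']; hsv=cv2.cvtColor(im,cv2.COLOR_BGR2HSV)
    out={}
    for nm,m in (('blank',cv2.inRange(hsv,(0,0,90),(179,60,255))),('wood',cv2.inRange(hsv,(10,75,110),(28,255,255)))):
        k=np.zeros_like(m); k[y0:y1,x0:x1]=m[y0:y1,x0:x1]
        k=cv2.morphologyEx(k,cv2.MORPH_OPEN,np.ones((3,3)))
        c=max(cv2.findContours(k,0,1)[0],key=cv2.contourArea); out[nm]=c.reshape(-1,2)
    return out
def rect(d,c,z):
    p=np.array([onz(d,u,v,z)[:2] for u,v in c],np.float32)
    (cx,cy),(w,h),a=cv2.minAreaRect(p)
    if w>h: w,h,a=h,w,a+90     # a: direction of short side (deg)
    a=(a+90)%180-90
    return np.round([cx,cy,w,h,a],1)
E
python3 - <<'E'
from meas import *
for n,roi in (('scene',(225,205,395,290)),('side',(205,165,295,290))):
    d=pickle.load(open(n+'0.pkl','rb')); o=blank(d,roi)
    print(n,'blank',rect(d,o['blank'],65),'wood',rect(d,o['wood'],60))
    im=d['img'].copy(); cv2.drawContours(im,[o['blank'].reshape(-1,1,2)],-1,(0,0,255),1); cv2.drawContours(im,[o['wood'].reshape(-1,1,2)],-1,(255,0,0),1)
    x0,y0,x1,y1=roi; c=im[y0-10:y1+10,x0-10:x1+10]
    cv2.imwrite(f'pics/c_{n}.png',cv2.resize(c,(390 if n=='side' else 700,int(c.shape[0]*(390 if n=='side' else 700)/c.shape[1])),interpolation=2))
a=cv2.imread('pics/c_scene.png');b=cv2.imread('pics/c_side.png')
a=cv2.resize(a,(420,int(a.shape[0]*.6))); H=max(len(a),len(b)); 
p=lambda i:cv2.copyMakeBorder(i,0,H-len(i),0,0,0)
cv2.imwrite('pics/both.png',np.hstack([p(a),p(b[:,:370])]))
E
```

```text
scene blank [564.9  32.3  62.6 120.3  20.9] wood [569.7  40.1 212.1 336.8   8.6]
side blank [561.6  32.6  59.1 121.1  21.3] wood [564.9  48.9 123.5 336.9   8.4]
```

View pics/both.png

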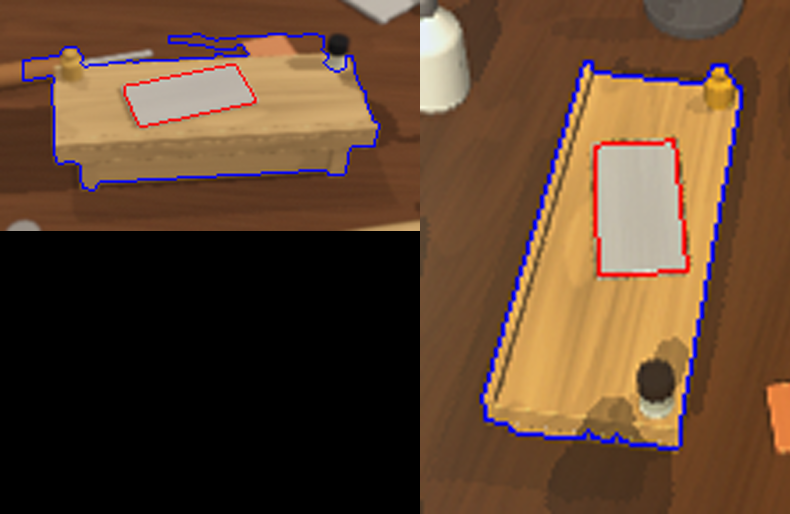

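Red outlines the blank tightly in both views. It sits near (563,32), turned about 21°, and its size is right. The ledge is turned about 8.5° and the rail is on the +x side. Now a close look from above with the wrist camera.

```bash
python3 - <<'E'
from h import *
import pickle
robot.move_ptp([545,40,330],[np.pi,0,np.radians(188.5)])
d=snap('wrist','w1'); d['fish']=True; pickle.dump(d,open('w1.pkl','wb'))
print(d['eye'],d['orientation'],robot.current_tcp_pos(),robot.current_t(),robot.current_qpos())
E
```

```text
[461.46711992  28.38551108 495.24428302] [ 2.83720671e+00 -1.45387797e-03  1.72052535e+00] [544.82754419  40.85256592 329.90864627] 2.375 [-1.29519571e-01  2.02868126e-01  1.34021488e+00  2.15667664e-04
  1.59874826e+00 -1.84976927e+00]
```

View pics/w1.png

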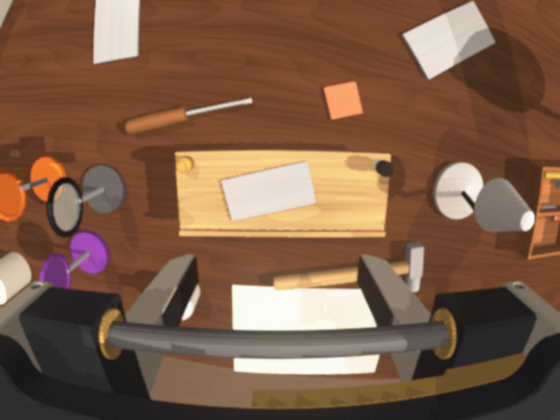

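The whole ledge is in view. Its front corners are near (175,152) and (390,154), the rail line is at row ~230–236, and the blank is at (268,191). Converting to positions.

```bash
python3 - <<'E'
from meas import *
d=pickle.load(open('w1.pkl','rb')); roi=(165,140,400,245); o=blank(d,roi)
print('blank',rect(d,o['blank'],65))
P=lambda u,v,z:np.round(onz(d,u,v,z)[:2],1)
x=o['wood']
# top-left, top-right, bottom-left, bottom-right extreme contour pts
for s in ((1,1),(-1,1),(1,-1),(-1,-1)):
    p=x[np.argmin(x@np.array(s))]; print(s,p,P(*p,60 if s[1]==1 else 68))
# end edges along mid rows & front/rail lines, fitted in plane z=60/68
g=d['img'][:,:,:].astype(int)
hsv=cv2.cvtColor(d['img'],cv2.COLOR_BGR2HSV)
def line(pts,z):
    p=np.array([P(u,v,z) for u,v in pts],np.float32); vx,vy,x0,y0=cv2.fitLine(p,cv2.DIST_HUBER,0,.01,.01).ravel(); return np.round([x0,y0,np.degrees(np.arctan2(vy,vx))],2)
# front: min v for u in 200..365 ; back: max v
fr=[(u,x[x[:,0]==u][:,1].min()) for u in range(200,366,3) if (x[:,0]==u).any()]
bk=[(u,x[x[:,0]==u][:,1].max()) for u in range(200,366,3) if (x[:,0]==u).any()]
lf=[(x[x[:,1]==v][:,0].min(),v) for v in range(175,226,3) if (x[:,1]==v).any()]
rt=[(x[x[:,1]==v][:,0].max(),v) for v in range(178,226,3) if (x[:,1]==v).any()]
for n,l,z in (('front',fr,60),('back68',bk,68),('left',lf,60),('right',rt,60)): print(n,line(l,z),l[0],l[-1])
print(hsv[222:242,300])
c=cv2.resize(d['img'][140:250,165:400],None,fx=3.4,fy=3.4,interpolation=cv2.INTER_CUBIC); cv2.imwrite('pics/w1c.png',c)
E
```

```text
blank [561.2  31.8  59.6 119.4  21.2]
(1, 1) [175 151] [ 523.8 -104.3]
(-1, 1) [399 140] [460.9 200.3]
(1, -1) [165 244] [ 660.8 -108.8]
(-1, -1) [398 240] [603.5 231.5]
front [494.03  46.71 -76.74] (200, np.int32(150)) (365, np.int32(140))
back68 [630.08  83.36 -81.25] (200, np.int32(244)) (365, np.int32(244))
left [588.16 -97.29   7.22] (np.int32(175), 175) (np.int32(165), 223)
right [546.76 213.87  31.46] (np.int32(389), 178) (np.int32(399), 223)
[[ 18 121 240]
 [ 18 124 239]
 [ 17 124 237]
 [ 17 126 235]
 [ 17 125 234]
 [ 17 125 236]
 [ 17 127 233]
 [ 16 131 210]
 [ 16 128 173]
 [ 15 130 185]
 [ 16 129 226]
 [ 17 123 239]
 [ 17 123 240]
 [ 17 123 238]
 [ 16 130 224]
 [ 14 136 172]
 [ 13 140 122]
 [ 12 140 109]
 [ 11 144 110]
 [ 11 146 110]]
```

View pics/w1c.png

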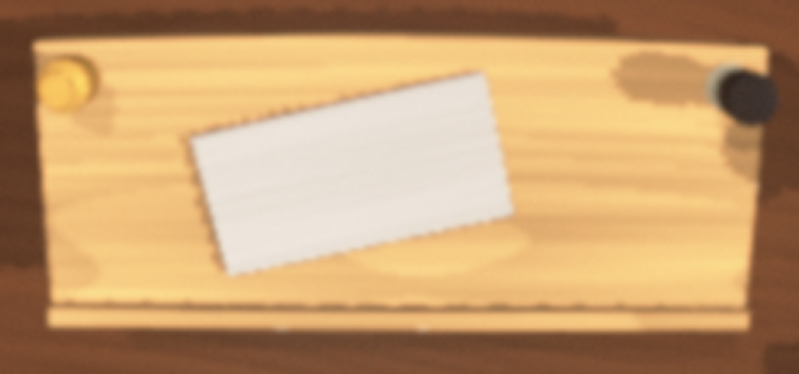

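The crop shows a clear board outline. The dark bench leaked into my wood mask, so I raise the brightness threshold and refit.

```bash
sed -i 's/(10,75,110)/(10,75,165)/' meas.py; python3 - <<'E'
from meas import *
d=pickle.load(open('w1.pkl','rb')); x=blank(d,(165,140,400,245))['wood']
P=lambda u,v,z:onz(d,u,v,z)[:2]
def line(pts,z):
    p=np.array([P(u,v,z) for u,v in pts],np.float32); vx,vy,x0,y0=cv2.fitLine(p,cv2.DIST_HUBER,0,.01,.01).ravel(); return np.array([x0,y0]),np.array([vx,vy])
U=range(200,366,3);V=range(175,222,3)
fr=line([(u,x[x[:,0]==u][:,1].min()-.5) for u in U if (x[:,0]==u).any()],60)
bk=line([(u,x[x[:,0]==u][:,1].max()+.5) for u in U if (x[:,0]==u).any()],68)
lf=line([(x[x[:,1]==v][:,0].min()-.5,v) for v in V if (x[:,1]==v).any()],60)
rt=line([(x[x[:,1]==v][:,0].max()+.5,v) for v in range(192,222,3) if (x[:,1]==v).any()],60)
for n,l in zip('fblr',(fr,bk,lf,rt)): print(n,l[0],np.degrees(np.arctan2(l[1][1],l[1][0])))
th=np.radians(8.5)
for th in np.radians([8,8.5,9]):
    ex,ey=np.array([np.cos(th),np.sin(th)]),np.array([-np.sin(th),np.cos(th)])
    f,b,l,r=fr[0]@ex,bk[0]@ex,lf[0]@ey,rt[0]@ey
    O=ex*(f+b)/2+ey*(l+r)/2
    print('depth',b-f,'len',r-l,'O',O)
E
```

```text
f [503.51218   37.663246] -81.8462
b [622.8573    61.850224] -82.10219
l [589.82306 -95.95013] 8.649554
r [556.61957 203.15231] 9.321317
depth 121.54984140084537 len 300.81262833075317 O [562.84931371  52.14340379]
depth 121.60928303419831 len 300.7248462952769 O [562.84202265  52.04989788]
depth 121.65946364981869 len 300.6141628984517 O [562.83636459  51.95627898]
```

The ledge fits well at 121.6 × 300.7 mm: origin (562.8, 52.1), turn 8.2°. In the ledge frame the blank is at about (−4.5, −20, +13°). First I push it square into the rail with the closed fingers' broad side.

```bash
cat >> meas.py <<'E'
TH=np.radians(8.2); O=np.array([562.8,52.1])
EX,EY=np.array([np.cos(TH),np.sin(TH)]),np.array([-np.sin(TH),np.cos(TH)])
def W(x,y,z): return [*(O+x*EX+y*EY),z]
def L(p): q=np.asarray(p)[:2]-O; return np.round([q@EX,q@EY],1)
YX=[np.pi,0,TH+np.pi]; YY=[np.pi,0,TH+np.pi/2]
def state(t): print(t,L(robot.current_tcp_pos()),np.round(robot.current_tcp_pos()[2],1),np.round(robot.current_contact_force(),1),robot.current_t())
def look(fn):
    d=snap('wrist',fn); d['fish']=True; pickle.dump(d,open(fn+'.pkl','wb')); return d
E
python3 - <<'E'
from meas import *
robot.move_gripper(0)
robot.move_ptp(W(-64,-10,120),YX)
print(robot.move_linear(W(-64,-10,61.8),speed=80,f_stop=8)); state('down')
print(robot.move_linear(W(-24,-10,61.8),speed=30,f_stop=10)); state('p1')
print(robot.move_linear(W(-10,-10,61.8),speed=15,f_stop=8)); state('p2')
robot.move_linear(W(-40,-10,61.8),speed=80)
robot.move_linear(W(-40,-10,150),speed=150)
robot.move_ptp(W(-18,-12,330),YX)
look('w2'); state('end')
d=snap('side','s2'); pickle.dump(d,open('s2.pkl','wb'))
E
```

```text
False
down [-63.5 -10.1] 62.2 [ 0.9  0.8 -0.3] 5.5667
False
p1 [-24. -10.] 61.8 [-1.3  0.7  0.6] 7.05
True
p2 [-16.8  -9.7] 61.2 [-0.1 -0.8  0.1] 7.675
end [-19.  -11.8] 327.0 [-0.3  0.1 -0.7] 9.65
```

View pics/w2.png

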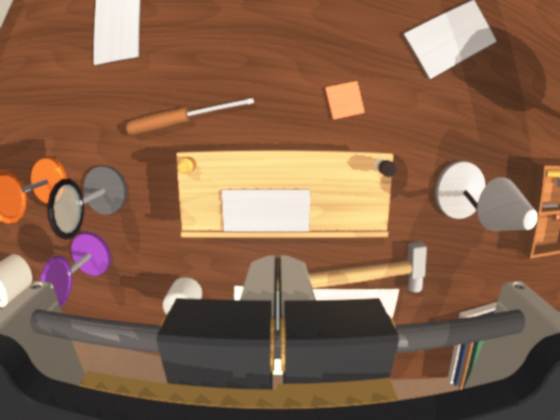

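The blank is now square against the rail, with corners near (222,190) and (310,231). The weight, pot and others have not moved. Next I measure its ends and push it along.

```bash
python3 - <<'E'
from meas import *
d=pickle.load(open('w2.pkl','rb')); o=blank(d,(165,140,400,245)); r=rect(d,o['blank'],65); print(r,L(r[:2]))
x=o['wood']
print('ledge -y end y:',[L(onz(d,x[x[:,1]==v][:,0].min()-.5,v,60)) for v in (180,195,210,222)],'+y',[L(onz(d,x[x[:,1]==v][:,0].max()+.5,v,60)) for v in (200,215)])
yc=L(r[:2])[1]; yt=yc+60+7.5
robot.move_ptp(W(22,yt+12,150),YY)
print(robot.move_linear(W(22,yt+12,61.8),speed=100,f_stop=8)); state('down')
print(robot.move_linear(W(22,-58,61.8),speed=30,f_stop=15)); state('pushed')
robot.move_linear(W(22,-40,61.8),speed=80)
robot.move_linear(W(22,-40,150),speed=150)
robot.move_ptp(W(-18,-12,330),YX)
look('w3'); state('end')
d=pickle.load(open('w3.pkl','rb')); o=blank(d,(140,140,400,245)); r=rect(d,o['blank'],65); print(r,L(r[:2]))
x=o['wood']
print('ledge -y end y:',[L(onz(d,x[x[:,1]==v][:,0].min()-.5,v,60)) for v in (180,185,233)])
E
```

```text
[588.8  28.6  59.  119.5   8.1] [ 22.4 -27. ]
ledge -y end y: [array([ -21.3, -150.2]), array([   0.3, -150.3]), array([  22.4, -150.6]), array([  40.4, -150.7])] +y [array([  7.4, 151.4]), array([ 29.9, 150.5])]
False
down [22.6 52.4] 62.4 [ 0.  -0.6  1. ] 12.2333
False
pushed [ 22. -58.] 61.8 [-0.5  1.   0.5] 16.0667
end [-18.2 -12. ] 328.9 [ 0.8  0.2 -0.3] 18.6083
[601.9 -70.   60.  121.1   7.7] [  21.3 -126.4]
ledge -y end y: [array([ -20.3, -150.8]), array([ -13.1, -149.9]), array([  58.6, -153.2])]
```

View pics/w3.png

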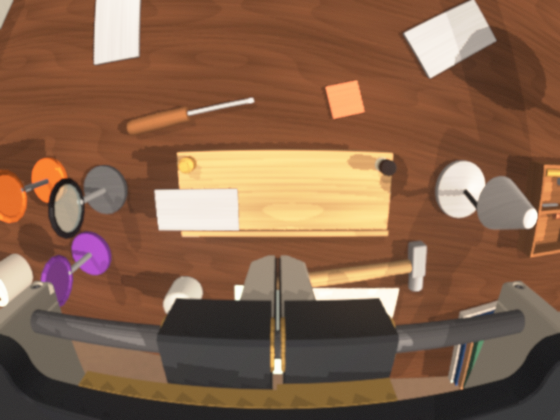

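The blank now overhangs by about 36 mm, with its left edge at column 155 against the ledge end at 181. It may be a hair out at the leading end. One more 3.5 mm push, then a gentle press to the rail near its middle.

```bash
python3 - <<'E'
from meas import *
d=pickle.load(open('w3.pkl','rb')); hsv=cv2.cvtColor(d['img'],cv2.COLOR_BGR2HSV)
print('weight',L(onz(d,187,164,75)))
robot.move_ptp(W(22,-40,130),YY)
robot.move_linear(W(22,-40,61.8),speed=100,f_stop=8)
print(robot.move_linear(W(22,-61.7,61.8),speed=20,f_stop=15)); state('pushed')
robot.move_linear(W(22,-45,61.8),speed=80)
robot.move_linear(W(22,-45,120),speed=150)
robot.move_ptp(W(-20.5,-118,120),YX)
robot.sleep(.3); state('above')
print(robot.move_linear(W(-20.5,-118,61.8),speed=60,f_stop=5)); state('down')
print(robot.move_linear(W(-11,-118,61.8),speed=12,f_stop=8)); state('pressed')
robot.move_linear(W(-20.5,-118,61.8),speed=40)
robot.move_linear(W(-20.5,-118,150),speed=150)
robot.move_ptp(W(-18,-50,330),YX); robot.sleep(.3)
d=look('w4'); state('end')
o=blank(d,(140,140,400,245)); r=rect(d,o['blank'],65); print(r,L(r[:2]))
E
```

```text
weight [ -44.5 -131.2]
False
pushed [ 21.9 -61.6] 61.8 [-1.8  0.5 -0.8] 21.9833
above [ -20.4 -117.9] 120.0 [-0.3 -0.8  0.2] 24.7
False
down [ -20.2 -118.2] 62.2 [0.3 0.8 0.7] 25.8167
True
pressed [ -16.8 -117.8] 61.4 [-0.5 -0.7 -0.1] 26.3333
end [-18.2 -50.3] 328.9 [ 0.4  0.  -1. ] 28.4667
[603.8 -73.7  61.8 120.    7.6] [  22.6 -130.4]
```

View pics/w4.png

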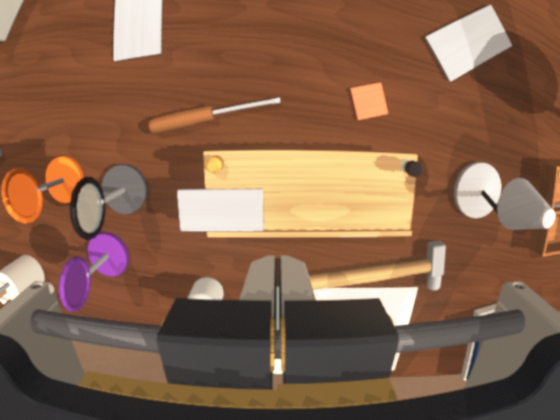

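The blank lies flush along the rail, overhanging about 40 mm with its centre at y = −130. The press stopped at the same rail depth (−16.8) as the first one, and nothing else has moved. Handing in.

```bash
python3 -c "
from bench import robot
print(robot.hand_in(), robot.current_t())"
```

```text
the job is handed in; nothing more can be done
the job is handed in; nothing more can be done
```

The job is handed in: by my last measurement the steel blank sticks out about 40 mm (a third) past the magnifier end of the ledge, flush against the back rail, pushed only with closed fingers, and nothing else looked moved in the last picture.

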